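Wipe the plywood offcuts off the laser cutter bed

ROBOT

A 6-joint arm with a two-finger parallel gripper is mounted at the origin on the work surface. World frame = base frame: x ahead of the robot, y to its left, z up, the work surface at z = 0. Lengths are in mm, angles in degrees, forces in N, time in s.
With the tool pointing down it reaches from about 300 to 850 mm from the base axis. Payload 4.2 kg.
Tool frame: the origin (TCP) lies at the very end of the fingers, on their centre line; the grasp point (between the pads) lies 19 mm behind it; z points along the fingers, y is the line along which they close (so a half turn about z gives the same grasp; the last joint's range is limited). The gripper opens to 91 mm and grips with 3 to 60 N. Pads are 32 mm wide; open, the fingers measure 118 mm over their backs; the gripper's body (76 mm by 178 mm) begins 60 mm behind the grasp point.
Start: joints at [-69.672, 18.312, 89.639, -0, 72.044, -1.146], TCP at [210.504, -535.099, 213.976] pointing down, gripper open.
Joint ranges: [-177.97, 177.97], [-48.28, 115.42], [12.27, 149.76], [-77.06, 257.06], [2.81, 150.46], [-146.56, 146.56]. Speed limits (degrees/s): [147.25, 147.25, 180, 180, 180, 180].

INTERFACE

Orientations are given as [roll, pitch, yaw] about the fixed x, y, z axes, in that order (R = Rz(yaw) Ry(pitch) Rx(roll)).
In Python, from workcell import env, grab_frame gives the robot as it stands. The module is installed in compiled form; this text tells all that it offers.
- The arm moves only by the tool move_arm, never from a script. Its argument "plan" is a list of rows, each an object of numbers: "tx", "ty", "tz": the shift along the tool's x, y, z in cm; "wx", "wy", "wz": the turn, a rotation vector about the tool's x, y, z in rad. In form: [{"tx": .., "ty": .., "tz": .., "wx": .., "wy": .., "wz": ..}, ...]. A call has 1 to 12 rows; each row shifts and turns the commanded pose from where the row before left it, along the tool's axes as they then stand; what a row does not reach is not made up. A row lasts 1/12 s, in which the tool goes at most 41.7 mm and 7.16 degrees, less where a joint would pass 70% of its speed; a pose out of reach is approached as far as the arm can. A call is refused whole if a number of a shift passes 4.17 or a number of a turn 0.125, either way. A call with a gripper value outside its range is refused whole. "gripper" is the finger opening in cm, from 0 to 9.12, set as the call begins (left out, the last holds). The fingers move at their own pace and stop on an object; "force" is the grip in N (left out, the last holds). Time passes only in rows, so rows that do not move let the fingers close. It gives the time, the measured TCP pose, the force, the opening and the grip force at its end, in the units of the state.
- env.state(): the state, without advancing time (a new reading comes with each control period).
- grab_frame(name): name is "side" or "top"; returns a dict with "color" (384x512x3 uint8, red, green, blue), "vfov" (degrees; the focal length in pixels is half the picture's height over the tangent of half this angle, whatever the lens; pixels are square), "cx", "cy" (the principal point, pixels), "view" (4x4, takes a point from world to camera coordinates). Camera axes: x right, y up, looking along -z (the intrinsics and any distortion apply to the point x, -y, -z); pixel columns grow to the right and rows downward; lengths in mm; the calibration is good to about 2 mm. A picture is of the moment at which its call begins. There is no depth.
- env.job_done(): hands the job in; it is judged then, once.
The state is a dict: "time_s": time; "qpos": joint angles; "qvel": joint speeds; "effort": joint torques, N m; "ee_pos": TCP position; "ee_rot": TCP orientation; "force": force on the tool from outside, world axes, zero at the start; "torque": the same for the moment, N m; "gripper_width": finger opening in mm; "gripper_force": force on a finger pad.
Only numpy, scipy, OpenCV 4.12 (cv2) and the standard library are available. Lean on these libraries where they do the work, as an engineer would, in place of code of your own. Each camera call takes 0.05 s, during which the arm holds its last target. There are 200 camera calls.

TASK

Push the laser cutter's gantry all the way back to its rear end stop. Then take the scraper block and wipe all four plywood offcuts over the open front edge of the bed into the scrap tray, touching the offcuts with the scraper only, and stand the scraper upright on the desk mat again. Leave the mug, the glue bottle and the mouse where they are.

Things in the scene. Friction and masses are not known exactly. Their poses are not given: they have to be found in the camera images.
- cutter: Desktop laser cutter, fixed, 316 wide (x), y -174 to 265 mm. Origin: on the desk, under its middle; x across the bed, y to its rear, z up; its open front looks along -y. Dark steel bed x -118 to 118, y -170 to 150, flat, top at z 75, 8 thick. A fixed rail on each side (inner faces x +-118, 40 wide, top at z 100) from y -170 to 200; nothing at the front
- bed_front (a point): Middle of the free front edge of the bed (yellow), on its top face, 75 over the desk. Axes as the cutter's
- gantry (a joint): How far the gantry, a bridge over the bed, has been slid to the rear (+y of the cutter), m: 0 at the front, 0.200 at its rear end stop. No drive or spring: it stays where it is left and takes about 3 N to push. Beam 300 long (x), 20 thick (y), z 125 to 165, front face at y -45 mm + joint value; red end plates at x +-153, z 100 to 180; motor at the +x end to x 199
- laser_face (a point): Middle (z 150) of the flat front face, looking to -y of the cutter, of the blue laser head on the gantry; 42 wide, z 115 to 195, fan on top to 209, underside 26 over the bed. Face at y -97 mm + gantry value. Pushing it to +y moves the gantry. Sideways (x) the head slides on the beam, +-70 mm, 3 N of friction; where it is does not matter
- off_strip: Plywood offcut lying on the bed: strip 96 x 28, 6 thick, about 12 g. Origin: middle of its underside; x along it. No offcut starts with any part of it behind y +10 mm of the cutter's frame
- off_disc: Plywood offcut on the bed: disc, diameter 62, 6 thick. Origin: middle of its underside
- off_frame: Plywood offcut on the bed: rectangular frame 76 (x) x 54 (y), 6 thick, with an opening 44 x 22. Origin: middle of its underside
- off_corner: Plywood offcut on the bed: L shape, 70 (x) x 60 (y) overall, legs 26 wide along its -y side and its -x side, 6 thick. Origin: middle of the 70 x 60 outline, on its underside
- tray: Grey open scrap tray, loose, 290 (x) x 150 (y), 55 high, walls and floor 4. Stands on the desk in front of the cutter, its rear 25 tucked under the front edge of the bed. Origin: middle of its underside; x, y along its sides, nearly parallel to those of the cutter
- scraper: Scraper block, loose, about 0.2 kg, standing upright on the desk mat. White base 140 (x) x 30 (y) x 20 high with a steel-edged flat underside; on its middle a red grip 56 (x) x 28 (y) from z 20 to 70. Origin: middle of the underside, x along its length. It wipes with its long upright side faces
- desk_mat: Dark rubber desk mat, fixed, 370 (x) x 180 (y), 3 thick. Origin: middle of its underside. The scraper, the mug and the glue bottle stand in a row along it, in any order, 115 apart; the scraper starts standing across the row, its length within 25 degrees of the mat's y
- mug: White mug, diameter 72, 85 high, with a handle at its +y side, loose. Origin: middle of its underside
- glue: Yellow glue bottle, diameter 52, 120 high, loose. Origin: middle of its underside
- mouse: Black computer mouse, 98 x 58 x 32 high, loose, on the desk beside the mat (-y side). Origin: middle of its underside
There are look-alikes about, which are no part of the job. What is shaped like the off_strip but black or purple is not meant.

How it is judged (in metres and radians):
On the way, in this order (a step that is already met when the one before it is completed fails the run):
1. the gantry is pushed back to its rear end stop (within 4 mm) (value of joint gantry above 0.196 m), for 0.2 s.
2. all four offcuts are in the scrap tray (x of off_strip in the frame of tray between -0.141 and 0.141 m and y of off_strip in the frame of tray between -0.071 and 0.071 m and z of off_strip in the frame of tray between -0.005 and 0.055 m and x of off_disc in the frame of tray between -0.141 and 0.141 m and y of off_disc in the frame of tray between -0.071 and 0.071 m and z of off_disc in the frame of tray between -0.005 and 0.055 m and x of off_frame in the frame of tray between -0.141 and 0.141 m and y of off_frame in the frame of tray between -0.071 and 0.071 m and z of off_frame in the frame of tray between -0.005 and 0.055 m and x of off_corner in the frame of tray between -0.141 and 0.141 m and y of off_corner in the frame of tray between -0.071 and 0.071 m and z of off_corner in the frame of tray between -0.005 and 0.055 m), for 0.2 s.
At the end, for the whole second after the job is handed in: The gantry is at its rear end stop (within 4 mm); all four offcuts lie in the scrap tray (middle inside its walls and below its rim); the scraper stands upright (within 0.1 rad), still, on the desk mat, its middle at least 15 mm inside the mat's edges (all of step 2 and value of joint gantry above 0.196 m and x of scraper in the frame of desk_mat between -0.17 and 0.17 m and y of scraper in the frame of desk_mat between -0.075 and 0.075 m and z of scraper in the frame of desk_mat between -0.002 and 0.008 m and angle between scraper's own z axis and vertical below 0.1 rad and linear speed of scraper below 0.02 m/s and linear speed of each of off_strip, off_disc, off_frame, off_corner below 0.03 m/s); the robot touches nothing.
It fails at once if an offcut is touched by the fingers or the arm (more than 0.5 N) (contact force between any of the fingers, the arm and off_strip above 0.5 N or contact force between any of the fingers, the arm and off_disc above 0.5 N or contact force between any of the fingers, the arm and off_frame above 0.5 N or contact force between any of the fingers, the arm and off_corner above 0.5 N).
It fails at once if the mug, the glue bottle or the mouse is moved by more than 25 mm or tipped by more than 0.4 rad (distance of any of mug, glue, mouse from where it was at the start of the episode above 0.025 m or angle between any of mug, glue, mouse's own z axis and vertical above 0.4 rad).
It also fails if it takes over 72 s, if anything falls off the work surface, if the arm or the gripper's body presses on something with over 40 N, if the wrist force passes 120 N, or if a joint passes its speed limit or range.

## Working session

There is one attempt and no reset: what is moved stays moved. The work goes in short steps, Python scripts to look and compute and a tool call to move; the robot and the scene stay as the last step left them, time stands still between calls to the robot, and variables do not carry over. Pictures are saved under pics/ and viewed, at most 10 in all, crops included, and the job is handed in when it is done.

Besides the shell and the picture viewer there is one more tool, called after ">>>" in YAML: its name, and indented under it one key for each argument. move_arm: Moves the arm, as the interface text tells. Its arguments: {"type":"object","properties":{"plan":{"type":"array","items":{"type":"object","properties":{"tx":{"type":"number"},"ty":{"type":"number"},"tz":{"type":"number"},"wx":{"type":"number"},"wy":{"type":"number"},"wz":{"type":"number"}}}},"gripper":{"type":"number"},"force":{"type":"number"}},"required":["plan"]}

```bash
mkdir -p pics; cat > h.py <<'E'
import numpy as np, cv2
from workcell import env, grab_frame
E
python3 - <<'E'
from h import *
import pickle
for n in("side","top"):
    f=grab_frame(n); cv2.imwrite(f"pics/{n}0.png",cv2.resize(f["color"][:,:,::-1],(800,600),interpolation=cv2.INTER_CUBIC))
    pickle.dump(f,open(f"{n}0.pkl","wb"))
    print({k:v for k,v in f.items() if k!="color"})
print(env.state())
E
```

```text
{'vfov': 55.58517483518227, 'cx': 258.5494355076532, 'cy': 191.10502015417748, 'view': array([[-2.28254907e-01, -9.73462015e-01, -1.64743052e-02,
         4.06924433e+01],
       [ 5.71530263e-01, -1.47671284e-01,  8.07184211e-01,
        -3.90801798e+02],
       [-7.88195950e-01,  1.74828193e-01,  5.90069697e-01,
        -8.92006903e+02],
       [ 0.00000000e+00,  0.00000000e+00,  0.00000000e+00,
         1.00000000e+00]])}
{'vfov': 52.53651925497482, 'cx': 257.8424023959014, 'cy': 193.36230751280723, 'view': array([[-1.40596867e-02, -9.99622373e-01, -2.36100770e-02,
        -3.24075136e+01],
       [ 9.93079772e-01, -1.67132890e-02,  1.16246430e-01,
        -4.90284778e+02],
       [-1.16597135e-01, -2.18123015e-02,  9.92939742e-01,
        -1.32976915e+03],
       [ 0.00000000e+00,  0.00000000e+00,  0.00000000e+00,
         1.00000000e+00]])}
{'time_s': 0.1, 'qpos': array([-6.96699353e+01,  1.83467650e+01,  8.96988888e+01, -1.81137047e-03,
        7.20435114e+01, -1.14497651e+00]), 'qvel': array([-0.0377659 , -0.03407378, -0.1597801 ,  0.05628001,  0.00830432,
        0.07147853]), 'effort': array([-3.71333208e-04, -4.13332415e+01, -2.32508934e+01,  7.28071528e-02,
        4.21273580e-02, -4.21903485e-05]), 'ee_pos': array([ 210.34997913, -534.66281126,  213.22008529]), 'ee_rot': array([-1.79910818e+02, -5.97981682e-05,  2.14756009e+01]), 'force': array([ 0.06570381, -0.41745877,  0.26525623]), 'torque': array([ 0.04252255,  0.04258184, -0.05317209]), 'gripper_force': 0.0, 'gripper_width': 91.3389256910275}
```

View pics/side0.png

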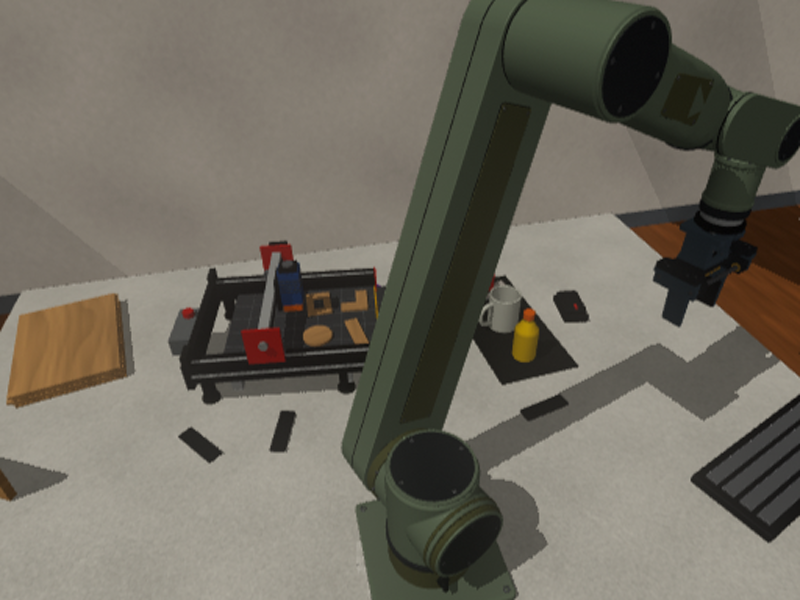

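View pics/top0.png

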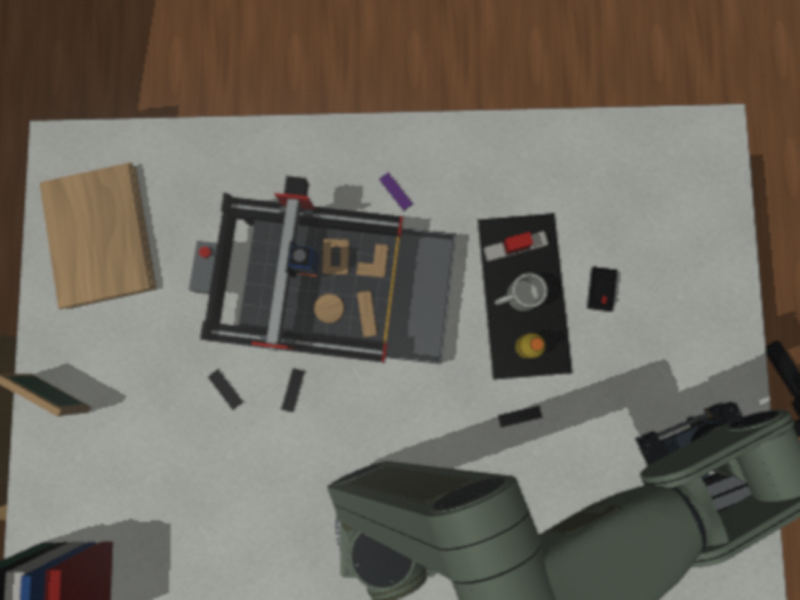

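Top view: cutter at (300,275) with its front to the right (world −y), gantry near x=280. Scraper is at (517,244), mug (528,291), glue (530,345), mouse (603,288), tray (430,298). I'll enlarge the top view for accurate readings.

```bash
cat >> h.py <<'E'
def K(f):
    F=f["color"].shape[0]/2/np.tan(np.radians(f["vfov"]/2)); return F
def ray(f,u,v):
    F=K(f); V=f["view"]; d=np.array([(u-f["cx"])/F,-(v-f["cy"])/F,-1.]); R=V[:3,:3]
    return -R.T@V[:3,3], R.T@d
def onz(f,u,v,z):
    o,d=ray(f,u,v); return o+d*(z-o[2])/d[2]
def proj(f,p):
    F=K(f); q=f["view"][:3,:3]@np.asarray(p,float)+f["view"][:3,3]; return np.array([f["cx"]-F*q[0]/q[2], f["cy"]+F*q[1]/q[2]])
def tri(f,a,g,b):
    o1,d1=ray(f,*a);o2,d2=ray(g,*b)
    A=np.stack([d1,-d2],1); s=np.linalg.lstsq(A,o2-o1,rcond=None)[0]
    p,q=o1+s[0]*d1,o2+s[1]*d2; return (p+q)/2,np.linalg.norm(p-q)
E
python3 - <<'E'
from h import *
import pickle
f=pickle.load(open("top0.pkl","rb"))
c=f["color"][110:250,120:395,::-1]   # enlarge
cv2.imwrite("pics/c1.png",cv2.resize(c,(795,405),interpolation=cv2.INTER_CUBIC))
E
```

```text
(no output)
```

View pics/c1.png

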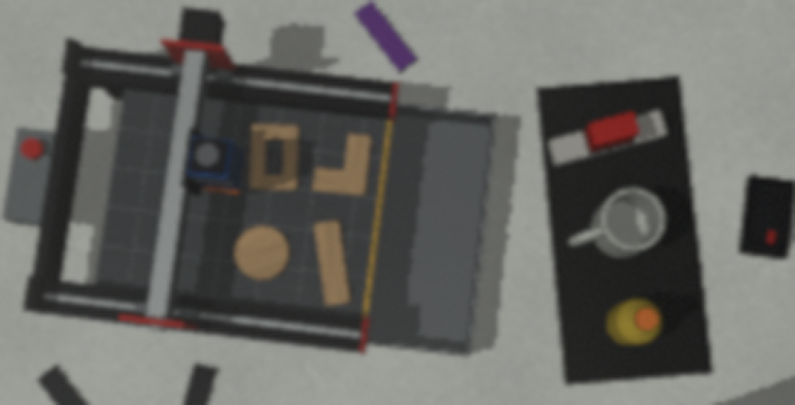

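The crop shows everything clearly: the yellow edge runs (392,120)–(368,313), the scraper base centre is about (608,138) and its grip about (613,130).

```bash
cat >> h.py <<'E'
def cr(f,px,py,z): return onz(f,120+(px+.5)/2.891-.5,110+(py+.5)/2.893-.5,z)[:2]
E
python3 - <<'E'
from h import *
import pickle
np.set_printoptions(precision=1,suppress=True)
f=pickle.load(open("top0.pkl","rb"))
P=dict(edgeA=(392,120,75),edgeB=(368,313,75),railA=(395,85,100),railB=(363,350,100),railA2=(394,118,100),railB2=(368,315,100),
 base1=(549,142,23),base2=(556,165,23),base3=(660,110,23),base4=(668,132,23),basec=(608,138,23),grip=(613,130,73),
 g1=(586,132,73),g2=(593,151,73),g3=(633,111,73),g4=(640,131,73),
 m1=(538,89,3),m2=(680,77,3),m3=(711,372,3),m4=(567,383,3),mugtop=(633,219,85),glue=(646,319,120),mouse=(767,217,20),
 disc=(262,252,81),strip=(332,263,81),frame=(274,156,81),corner=(345,165,81),fan=(207,155,209),
 motor=(202,25,150),t1=(493,115,55),t2=(467,352,55),t3=(398,107,55),rearL=(70,42,100),rearR=(28,308,100))
for k,v in P.items(): print(k,cr(f,*v))
A,B=cr(f,*P["edgeA"]),cr(f,*P["edgeB"]); d=A-B; print("len",np.linalg.norm(d),"yaw",np.degrees(np.arctan2(d[1],d[0])))
A,B=cr(f,*P["railA"]),cr(f,*P["railB"]); d=A-B; print("len",np.linalg.norm(d),"yaw",np.degrees(np.arctan2(d[1],d[0])))
E
```

```text
edgeA [629.4 -34.2]
edgeB [402.3  -3.4]
railA [665.1 -39. ]
railB [359.2   1.4]
railA2 [626.  -37.3]
railB2 [398.6  -4.7]
base1 [ 610.2 -224.2]
base2 [ 581.6 -231.9]
base3 [ 647.4 -360.6]
base4 [ 619.9 -369.2]
basec [ 613.8 -296.1]
grip [ 612.9 -293.9]
g1 [ 611.1 -262.2]
g2 [ 588.2 -269.7]
g3 [ 635.2 -318.2]
g4 [ 611.1 -325.5]
m1 [ 681.7 -214.8]
m2 [ 693.5 -391.4]
m3 [ 328.8 -412.9]
m4 [ 318.1 -239.5]
mugtop [ 505.3 -311.1]
glue [ 388.4 -314.6]
mouse [ 513.7 -484.5]
disc [474.7 118.8]
strip [460.5  37.4]
frame [587.7 104.7]
corner [575.4  21.4]
fan [564.8 158.7]
motor [725.7 176.8]
t1 [ 637.8 -154.7]
t2 [ 356.1 -117.7]
t3 [649.8 -41.1]
rearL [724.5 342.5]
rearR [412.6 384.6]
len 229.23734317926244 yaw -7.726903728330496
len 308.5503323834135 yaw -7.52014024065281
```

```bash
cat >> h.py <<'E'
from scipy.spatial.transform import Rotation as Ro
YC=-7.6; O=np.array([514,-19.])+170*np.array([np.sin(np.radians(-YC)),np.cos(np.radians(YC))])
a=np.radians(YC); UX=np.array([np.cos(a),np.sin(a)]); UY=np.array([-np.sin(a),np.cos(a)])
def c2w(x,y): return O+x*UX+y*UY
def w2c(p): p=np.asarray(p)[:2]-O; return np.array([p@UX,p@UY])
def need(x,y,z,yaw=None):
    "tool-frame shift (cm) and turn (rad) to a tool-down target pose in world"
    s=env.state(); R=Ro.from_euler('xyz',s['ee_rot'],degrees=True)
    T=Ro.from_euler('xyz',[180,0,s['ee_rot'][2] if yaw is None else yaw],degrees=True)
    print("shift cm",np.round(R.inv().apply(np.array([x,y,z])-s['ee_pos'])/10,2),"in final axes",np.round(T.inv().apply(np.array([x,y,z])-s['ee_pos'])/10,2),"turn",np.round((R.inv()*T).as_rotvec(),3))
E
python3 - <<'E'
from h import *
import pickle
np.set_printoptions(precision=1,suppress=True)
f=pickle.load(open("top0.pkl","rb"))
print(O)
for n,p in dict(beamF=(207,60,165),beamF2=(168,310,165),face=(240,165,195),faceL=(238,140,195),faceR=(237,185,195),fan=(207,155,209),frame_rear=(250,156,81),disc_rear=(234,250,81),frame_xmax=(275,124,81),corner=(345,165,81),strip=(332,263,81)).items():
    print(n,w2c(cr(f,*p)))
t=c2w(26,-80); print(t); need(t[0],t[1],210,-7.6)
E
```

```text
[536.5 149.5]
beamF [140.5  37.3]
beamF2 [-139.2   41.1]
face [ 22.5 -20.8]
faceL [ 49.2 -15. ]
faceR [  0.7 -20.6]
fan [26.8 12.8]
frame_rear [53.5 -9.5]
disc_rear [-58.7  -5.8]
frame_xmax [ 94.8 -33.8]
corner [  55.6 -121.9]
strip [ -60.5 -121.2]
[551.7  66.8]
shift cm [ 53.8 -43.5   0.4] in final axes [ 25.9 -64.1   0.3] turn [-0.   0.   0.5]
```

>>> move_arm:
  plan:
    - {"wz": 0.125}
    - {"wz": 0.125}
    - {"wz": 0.125}
    - {"wz": 0.125}
    - {"tx": 1.3,"ty": -3.2}
    - {"tx": 1.3,"ty": -3.2}
    - {"tx": 1.3,"ty": -3.2}
    - {"tx": 1.3,"ty": -3.2}
    - {"tx": 1.3,"ty": -3.2}
    - {"tx": 1.3,"ty": -3.2}
    - {"tx": 1.3,"ty": -3.2}
    - {"tx": 1.3,"ty": -3.2}
  gripper: 0

```text
schema error: expected keys tx, ty, tz, wx, wy, wz
```

>>> move_arm:
  plan:
    - {"tx": 1.3,"ty": -3.2}
    - {"tx": 1.3,"ty": -3.2}
    - {"tx": 1.3,"ty": -3.2}
    - {"tx": 1.3,"ty": -3.2}
    - {"tx": 1.3,"ty": -3.2}
    - {"tx": 1.3,"ty": -3.2}
    - {"tx": 1.3,"ty": -3.2}
    - {"tx": 1.3,"ty": -3.2}
    - {"tx": 1.3,"ty": -3.2}
    - {"tx": 1.3,"ty": -3.2}
    - {"tx": 1.3,"ty": -3.2}
    - {}

```text
schema error: expected keys tx, ty, tz, wx, wy, wz
```

```bash
python3 - <<'E'
from h import *
print(env.state()); t=c2w(25,-65); need(*t,147,-7.6)
E
```

```text
{'time_s': 0.1, 'qpos': array([-6.96699353e+01,  1.83467650e+01,  8.96988888e+01, -1.81137047e-03,
        7.20435114e+01, -1.14497651e+00]), 'qvel': array([-0.0377659 , -0.03407378, -0.1597801 ,  0.05628001,  0.00830432,
        0.07147853]), 'effort': array([-3.71333208e-04, -4.13332415e+01, -2.32508934e+01,  7.28071528e-02,
        4.21273580e-02, -4.21903485e-05]), 'ee_pos': array([ 210.34997913, -534.66281126,  213.22008529]), 'ee_rot': array([-1.79910818e+02, -5.97981682e-05,  2.14756009e+01]), 'force': array([ 0.06570381, -0.41745877,  0.26525623]), 'torque': array([ 0.04252255,  0.04258184, -0.05317209]), 'gripper_force': 0.0, 'gripper_width': 91.3389256910275}
shift cm [ 54.42 -44.82   6.69] in final axes [ 25.78 -65.63   6.62] turn [-0.002  0.     0.507]
```

All six keys are required in every row.

>>> move_arm:
  plan:
    - {"tx": 0,"ty": 0,"tz": 0,"wx": 0,"wy": 0,"wz": 0.125}
    - {"tx": 0,"ty": 0,"tz": 0,"wx": 0,"wy": 0,"wz": 0.125}
    - {"tx": 0,"ty": 0,"tz": 0,"wx": 0,"wy": 0,"wz": 0.125}
    - {"tx": 0,"ty": 0,"tz": 0,"wx": 0,"wy": 0,"wz": 0.125}
    - {"tx": 1.3,"ty": -3.2,"tz": 0,"wx": 0,"wy": 0,"wz": 0}
    - {"tx": 1.3,"ty": -3.2,"tz": 0,"wx": 0,"wy": 0,"wz": 0}
    - {"tx": 1.3,"ty": -3.2,"tz": 0,"wx": 0,"wy": 0,"wz": 0}
    - {"tx": 1.3,"ty": -3.2,"tz": 0,"wx": 0,"wy": 0,"wz": 0}
    - {"tx": 1.3,"ty": -3.2,"tz": 0,"wx": 0,"wy": 0,"wz": 0}
    - {"tx": 1.3,"ty": -3.2,"tz": 0,"wx": 0,"wy": 0,"wz": 0}
    - {"tx": 1.3,"ty": -3.2,"tz": 0,"wx": 0,"wy": 0,"wz": 0}
    - {"tx": 1.3,"ty": -3.2,"tz": 0,"wx": 0,"wy": 0,"wz": 0}
  gripper: 0

```text
time_s: 1.1
ee_pos: [345.9, -292.4, 213.7]
ee_rot: [-180.0, 0.0, -7.2]
force: [0.2, 0.1, 0.4]
gripper_width: 14.0
gripper_force: 0.0
```

>>> move_arm:
  plan:
    - {"tx": 1.3,"ty": -3.2,"tz": 0,"wx": 0,"wy": 0,"wz": 0}
    - {"tx": 1.3,"ty": -3.2,"tz": 0,"wx": 0,"wy": 0,"wz": 0}
    - {"tx": 1.3,"ty": -3.2,"tz": 0,"wx": 0,"wy": 0,"wz": 0}
    - {"tx": 1.3,"ty": -3.2,"tz": 0,"wx": 0,"wy": 0,"wz": 0}
    - {"tx": 1.3,"ty": -3.2,"tz": 0,"wx": 0,"wy": 0,"wz": 0}
    - {"tx": 1.3,"ty": -3.2,"tz": 0,"wx": 0,"wy": 0,"wz": 0}
    - {"tx": 1.3,"ty": -3.2,"tz": 0,"wx": 0,"wy": 0,"wz": 0}
    - {"tx": 1.3,"ty": -3.2,"tz": 0,"wx": 0,"wy": 0,"wz": 0}
    - {"tx": 1.3,"ty": -3.2,"tz": 0,"wx": 0,"wy": 0,"wz": 0}
    - {"tx": 1.3,"ty": -3.2,"tz": 0,"wx": 0,"wy": 0,"wz": 0}
    - {"tx": 0,"ty": 0,"tz": 0,"wx": 0,"wy": 0,"wz": 0}
    - {"tx": 0,"ty": 0,"tz": 0,"wx": 0,"wy": 0,"wz": 0}

```text
time_s: 2.1
ee_pos: [514.7, 8.4, 213.3]
ee_rot: [180.0, 0.1, -7.0]
force: [0.8, 0.2, -0.0]
gripper_width: 0.8
gripper_force: 0.0
```

```bash
python3 - <<'E'
from h import *
s=env.state();print(s['time_s'],s['ee_pos'],s['ee_rot'],s['qpos'],s['gripper_width']); t=c2w(25,-65); need(*t,147,-7.6)
E
```

```text
2.1 [514.69890258   8.38968447 213.25307748] [ 1.79968214e+02  7.94512779e-02 -6.99342209e+00] [-3.31676201e-01  1.29562808e+01  9.73155426e+01 -2.38180100e-02
  6.98107805e+01  9.66699601e+01] 0.7953494400308898
shift cm [ 2.88 -7.75  6.62] in final axes [ 2.79 -7.78  6.63] turn [0.001 0.001 0.011]
```

>>> move_arm:
  plan:
    - {"tx": 1.4,"ty": -2.5,"tz": 2.2,"wx": 0,"wy": 0,"wz": 0.01}
    - {"tx": 1.4,"ty": -2.6,"tz": 2.2,"wx": 0,"wy": 0,"wz": 0}
    - {"tx": 0,"ty": -2.6,"tz": 2.2,"wx": 0,"wy": 0,"wz": 0}
    - {"tx": 0,"ty": -1.5,"tz": 0,"wx": 0,"wy": 0,"wz": 0}
    - {"tx": 0,"ty": -1,"tz": 0,"wx": 0,"wy": 0,"wz": 0}
    - {"tx": 0,"ty": -1,"tz": 0,"wx": 0,"wy": 0,"wz": 0}
    - {"tx": 0,"ty": -1,"tz": 0,"wx": 0,"wy": 0,"wz": 0}
    - {"tx": 0,"ty": -1,"tz": 0,"wx": 0,"wy": 0,"wz": 0}
    - {"tx": 0,"ty": -1,"tz": 0,"wx": 0,"wy": 0,"wz": 0}
    - {"tx": 0,"ty": -1,"tz": 0,"wx": 0,"wy": 0,"wz": 0}
    - {"tx": 0,"ty": -1,"tz": 0,"wx": 0,"wy": 0,"wz": 0}
    - {"tx": 0,"ty": -1,"tz": 0,"wx": 0,"wy": 0,"wz": 0}

```text
time_s: 3.1
ee_pos: [565.9, 174.7, 148.6]
ee_rot: [-180.0, -0.1, -7.8]
force: [-0.5, -4.2, 2.4]
gripper_width: 0.5
gripper_force: 2.1
```

>>> move_arm:
  plan:
    - {"tx": 0,"ty": -1,"tz": 0,"wx": 0,"wy": 0,"wz": 0}
    - {"tx": 0,"ty": -1,"tz": 0,"wx": 0,"wy": 0,"wz": 0}
    - {"tx": 0,"ty": -1,"tz": 0,"wx": 0,"wy": 0,"wz": 0}
    - {"tx": 0,"ty": -1,"tz": 0,"wx": 0,"wy": 0,"wz": 0}
    - {"tx": 0,"ty": -0.4,"tz": 0,"wx": 0,"wy": 0,"wz": 0}
    - {"tx": 0,"ty": 0,"tz": 0,"wx": 0,"wy": 0,"wz": 0}

```text
time_s: 3.6
ee_pos: [570.9, 219.5, 147.4]
ee_rot: [-179.9, 0.1, -7.7]
force: [0.1, -0.1, -0.1]
gripper_width: 0.4
gripper_force: 0.0
```

```bash
python3 - <<'E'
from h import *
s=env.state();print(s['time_s'],w2c(s['ee_pos']),s['ee_pos'],s['ee_rot'],s['force'])
E
```

```text
3.6 [24.85303506 73.89500248] [570.89138721 219.46554395 147.35171644] [-1.79928733e+02  7.16900697e-02 -7.69000726e+00] [ 0.06329892 -0.11129682 -0.11363139]
```

>>> move_arm:
  plan:
    - {"tx": 0,"ty": -0.4,"tz": 0,"wx": 0,"wy": 0,"wz": 0}
    - {"tx": 0,"ty": -0.4,"tz": 0,"wx": 0,"wy": 0,"wz": 0}
    - {"tx": 0,"ty": -0.4,"tz": 0,"wx": 0,"wy": 0,"wz": 0}
    - {"tx": 0,"ty": -0.2,"tz": 0,"wx": 0,"wy": 0,"wz": 0}

```text
time_s: 3.93
ee_pos: [572.4, 231.6, 147.3]
ee_rot: [180.0, 0.1, -7.8]
force: [-1.6, -3.4, -0.7]
gripper_width: 0.2
gripper_force: 1.5
```

>>> move_arm:
  plan:
    - {"tx": 0,"ty": -0.2,"tz": 0,"wx": 0,"wy": 0,"wz": 0}
    - {"tx": 0,"ty": -0.2,"tz": 0,"wx": 0,"wy": 0,"wz": 0}

```text
time_s: 4.1
ee_pos: [572.9, 235.2, 147.3]
ee_rot: [179.9, 0.1, -7.8]
force: [-2.8, -2.4, -1.6]
gripper_width: 0.3
gripper_force: 1.5
```

>>> move_arm:
  plan:
    - {"tx": 0,"ty": -0.2,"tz": 0,"wx": 0,"wy": 0,"wz": 0}
    - {"tx": 0,"ty": -0.2,"tz": 0,"wx": 0,"wy": 0,"wz": 0}

```text
time_s: 4.27
ee_pos: [573.0, 235.9, 147.4]
ee_rot: [179.5, 0.1, -7.7]
force: [-4.1, -17.4, 1.4]
gripper_width: 0.5
gripper_force: 8.8
```

>>> move_arm:
  plan:
    - {"tx": 0,"ty": -0.2,"tz": 0,"wx": 0,"wy": 0,"wz": 0}
    - {"tx": 0,"ty": -0.2,"tz": 0,"wx": 0,"wy": 0,"wz": 0}

```text
time_s: 4.43
ee_pos: [572.9, 235.7, 147.5]
ee_rot: [179.1, 0.2, -7.7]
force: [-5.6, -28.4, 5.2]
gripper_width: 0.4
gripper_force: 14.5
```

>>> move_arm:
  plan:
    - {"tx": 0,"ty": -0.2,"tz": 0,"wx": 0,"wy": 0,"wz": 0}
    - {"tx": 0,"ty": 0,"tz": 0,"wx": 0,"wy": 0,"wz": 0}

```text
time_s: 4.6
ee_pos: [572.9, 235.5, 147.5]
ee_rot: [178.9, 0.2, -7.7]
force: [-5.4, -28.9, 5.8]
gripper_width: 0.7
gripper_force: 14.9
```

>>> move_arm:
  plan:
    - {"tx": 0,"ty": 2,"tz": 0,"wx": 0,"wy": 0,"wz": 0}
    - {"tx": 0,"ty": 4,"tz": 0,"wx": 0,"wy": 0,"wz": 0}
    - {"tx": 0,"ty": 4,"tz": -1,"wx": 0,"wy": 0,"wz": 0}
    - {"tx": 0,"ty": 3,"tz": -2.5,"wx": 0,"wy": 0,"wz": 0}
    - {"tx": 0,"ty": 0,"tz": 0,"wx": 0,"wy": 0,"wz": 0}

```text
time_s: 5.02
ee_pos: [559.9, 113.0, 187.6]
ee_rot: [-179.9, -0.5, -8.0]
force: [0.4, 1.1, 0.7]
gripper_width: 0.7
gripper_force: 0.0
```

```bash
python3 - <<'E'
from h import *
import pickle
im=[]
for n,(x0,y0) in dict(side=(280,165),top=(285,115)).items():
    f=grab_frame(n); pickle.dump(f,open(f"{n}1.pkl","wb")); c=f["color"]
    print(n,proj(f,[613,-295,23]))
    im.append(cv2.resize(c[y0:y0+80,x0:x0+110,::-1],(770,560),interpolation=cv2.INTER_CUBIC)[:,:385*2])
    cv2.imwrite(f"pics/{n}1c.png",im[-1])
E
```

```text
side [306.89806582 185.5179666 ]
top [329.67160406 157.61288212]
```

View pics/side1c.png

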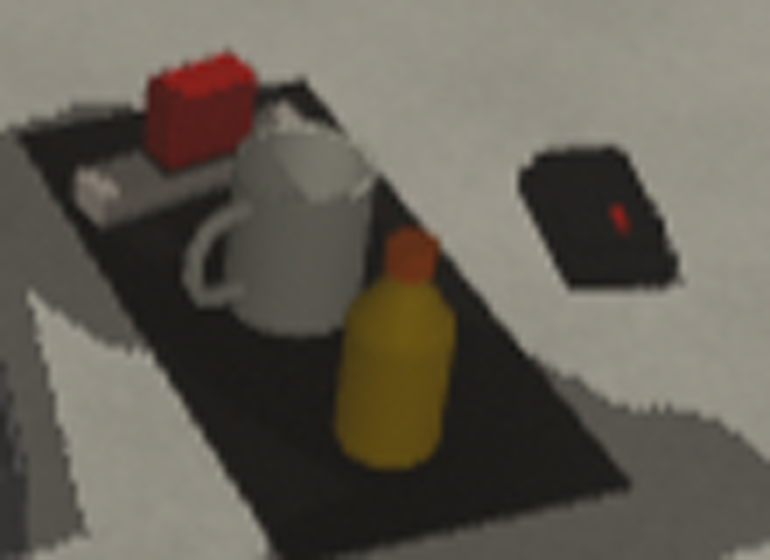

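View pics/top1c.png

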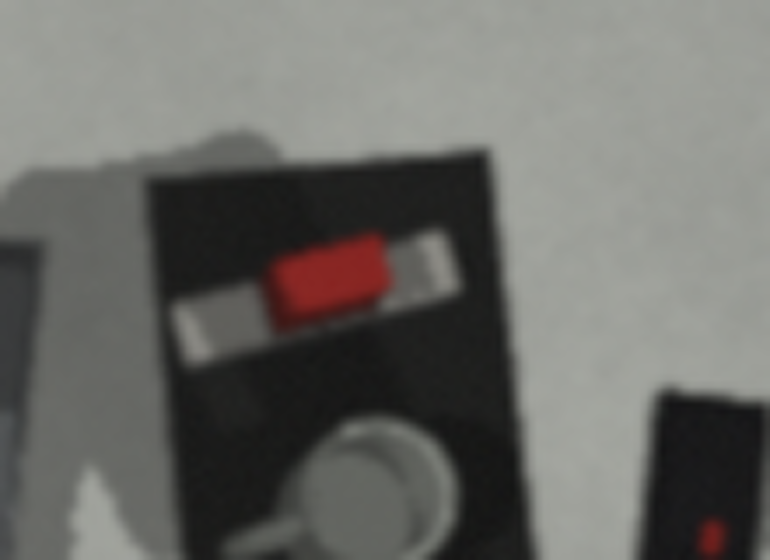

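The side view shows the red grip's top corners at (165,97), (255,75), (230,53), (147,80). In the top view the same corners are at (286,313), (391,289), (383,234), (277,262). The mug partly hides the base.

```bash
python3 - <<'E'
from h import *
import pickle
np.set_printoptions(precision=1,suppress=True)
f=pickle.load(open("top1.pkl","rb"));g=pickle.load(open("side1.pkl","rb"))
s=lambda p:(280+(p[0]+.5)/7-.5,165+(p[1]+.5)/7-.5); t=lambda p:(285+(p[0]+.5)/7-.5,115+(p[1]+.5)/7-.5)
T=[(286,313),(391,289),(383,234),(277,262)];S=[(165,97),(255,75),(230,53),(147,80)]
P=[]
for a,b in zip(T,S):
    p,e=tri(f,t(a),g,s(b)); P.append(p); print(p,e)
print("mean",np.mean(P,0)); print(np.mean([onz(f,*t(a),73) for a in T],0),np.mean([onz(g,*s(a),73) for a in S],0))
B=[onz(f,*t(a),23) for a in [(172,303),(186,366),(464,290),(447,230)]]
print(np.mean(B,0),[b[:2] for b in B]); d=(B[2]+B[3]-B[0]-B[1]);print(np.degrees(np.arctan2(d[1],d[0])))
for z in(0,3): print("mat",[onz(f,*t(a),3)[:2] for a in [(147,180),(488,150)]])
E
```

```text
[ 597.8 -272.2   70.2] 0.8096109622083387
[ 608.5 -325.5   68.3] 2.785123679592769
[ 636.9 -322.5   65.2] 1.2265838583014914
[ 624.2 -270.4   64.3] 0.8095241508628042
mean [ 616.9 -297.6   67. ]
[ 615.7 -296.1   73. ] [ 608.3 -294.8   73. ]
[ 615.1 -295.9   23. ] [array([ 613.5, -222.8]), array([ 581.1, -228.9]), array([ 617.4, -369.5]), array([ 648.4, -362.3])]
-75.7619453238779
mat [array([ 682.3, -214.1]), array([ 694.6, -389.3])]
mat [array([ 682.3, -214.1]), array([ 694.6, -389.3])]
```

>>> move_arm:
  plan:
    - {"tx": 0,"ty": 0,"tz": 0,"wx": 0,"wy": 0,"wz": -0.1}
    - {"tx": 0,"ty": 0,"tz": 0,"wx": 0,"wy": 0,"wz": -0.1}
    - {"tx": 0,"ty": 0,"tz": 0,"wx": 0,"wy": 0,"wz": -0.1}
    - {"tx": 0,"ty": 0,"tz": 0,"wx": 0,"wy": 0,"wz": -0.1}
    - {"tx": 0,"ty": 0,"tz": 0,"wx": 0,"wy": 0,"wz": 0}
  gripper: 9.1

```text
time_s: 5.53
ee_pos: [557.6, 118.4, 182.1]
ee_rot: [-179.9, 0.0, 15.4]
force: [0.1, 0.7, -0.0]
gripper_width: 30.9
gripper_force: 0.0
```

```bash
python3 - <<'E'
from h import *
s=env.state();print(s['ee_pos'],s['ee_rot'],s['force']);need(615,-296,140,14.8)
E
```

```text
[557.64711819 118.40554502 182.09719663] [-1.79937345e+02  4.50642262e-03  1.53528144e+01] [ 0.12717707  0.73274284 -0.01023996]
shift cm [-5.44 41.48  4.16] in final axes [-5.04 41.53  4.21] turn [-0.001  0.     0.01 ]
```

>>> move_arm:
  plan:
    - {"tx": -0.5,"ty": 3.8,"tz": 0,"wx": 0,"wy": 0,"wz": 0.01}
    - {"tx": -0.5,"ty": 3.8,"tz": 0,"wx": 0,"wy": 0,"wz": 0}
    - {"tx": -0.5,"ty": 3.8,"tz": 0,"wx": 0,"wy": 0,"wz": 0}
    - {"tx": -0.5,"ty": 3.8,"tz": 0,"wx": 0,"wy": 0,"wz": 0}
    - {"tx": -0.5,"ty": 3.8,"tz": 0,"wx": 0,"wy": 0,"wz": 0}
    - {"tx": -0.5,"ty": 3.8,"tz": 0,"wx": 0,"wy": 0,"wz": 0}
    - {"tx": -0.5,"ty": 3.8,"tz": 0,"wx": 0,"wy": 0,"wz": 0}
    - {"tx": -0.5,"ty": 3.8,"tz": 0,"wx": 0,"wy": 0,"wz": 0}
    - {"tx": -0.5,"ty": 3.8,"tz": 0,"wx": 0,"wy": 0,"wz": 0}
    - {"tx": -0.5,"ty": 3.8,"tz": 0,"wx": 0,"wy": 0,"wz": 0}
    - {"tx": 0,"ty": 3.5,"tz": 0,"wx": 0,"wy": 0,"wz": 0}
    - {"tx": 0,"ty": 0,"tz": 0,"wx": 0,"wy": 0,"wz": 0}

```text
time_s: 6.53
ee_pos: [615.7, -303.2, 181.3]
ee_rot: [179.8, -0.0, 14.2]
force: [-0.2, 1.0, 1.0]
gripper_width: 91.1
gripper_force: 0.0
```

>>> move_arm:
  plan:
    - {"tx": 0,"ty": 0,"tz": 1.5,"wx": 0,"wy": 0,"wz": 0}
    - {"tx": 0,"ty": 0,"tz": 1.5,"wx": 0,"wy": 0,"wz": 0}
    - {"tx": 0,"ty": 0,"tz": 0,"wx": 0,"wy": 0,"wz": 0}

```text
time_s: 6.78
ee_pos: [613.1, -295.7, 148.9]
ee_rot: [-179.7, 0.3, 14.5]
force: [-1.0, 0.8, 0.1]
gripper_width: 90.9
gripper_force: 0.0
```

```bash
python3 - <<'E'
from h import *
s=env.state();print(s['ee_pos'],s['ee_rot'],s['force'],s['gripper_width'],s['qpos']);need(615,-296,33,14.8)
E
```

```text
[ 613.11982391 -295.71426551  148.88243635] [-179.7156439     0.25516973   14.50904454] [-0.95720442  0.82616433  0.12854881] 90.85636866154053 [-2.67389925e+01  3.04070999e+01  7.95717987e+01  4.83619912e-02
  7.04004412e+01  4.87362226e+01]
shift cm [ 0.23  0.13 11.59] in final axes [ 0.17  0.08 11.59] turn [-0.005  0.004 -0.005]
```

>>> move_arm:
  plan:
    - {"tx": 0.2,"ty": 0.1,"tz": 2,"wx": 0,"wy": 0,"wz": 0}
    - {"tx": 0,"ty": 0,"tz": 2,"wx": 0,"wy": 0,"wz": 0}
    - {"tx": 0,"ty": 0,"tz": 2,"wx": 0,"wy": 0,"wz": 0}
    - {"tx": 0,"ty": 0,"tz": 2,"wx": 0,"wy": 0,"wz": 0}
    - {"tx": 0,"ty": 0,"tz": 1.5,"wx": 0,"wy": 0,"wz": 0}
    - {"tx": 0,"ty": 0,"tz": 1.2,"wx": 0,"wy": 0,"wz": 0}
    - {"tx": 0,"ty": 0,"tz": 0.8,"wx": 0,"wy": 0,"wz": 0}
    - {"tx": 0,"ty": 0,"tz": 0,"wx": 0,"wy": 0,"wz": 0}
    - {"tx": 0,"ty": 0,"tz": 0,"wx": 0,"wy": 0,"wz": 0}

```text
time_s: 7.53
ee_pos: [616.8, -297.9, 38.3]
ee_rot: [180.0, -0.0, 14.6]
force: [0.3, 0.7, 0.2]
gripper_width: 91.4
gripper_force: 0.0
```

>>> move_arm:
  plan:
    - {"tx": 0,"ty": 0,"tz": 0,"wx": 0,"wy": 0,"wz": 0}
    - {"tx": 0,"ty": 0,"tz": 0,"wx": 0,"wy": 0,"wz": 0}
    - {"tx": 0,"ty": 0,"tz": 0,"wx": 0,"wy": 0,"wz": 0}
    - {"tx": 0,"ty": 0,"tz": 0,"wx": 0,"wy": 0,"wz": 0}
    - {"tx": 0,"ty": 0,"tz": 0,"wx": 0,"wy": 0,"wz": 0}
    - {"tx": 0,"ty": 0,"tz": 0,"wx": 0,"wy": 0,"wz": 0}
    - {"tx": 0,"ty": 0,"tz": 0,"wx": 0,"wy": 0,"wz": 0}
  gripper: 4
  force: 40

```text
time_s: 8.12
ee_pos: [616.4, -298.2, 38.3]
ee_rot: [180.0, -0.0, 14.6]
force: [-1.3, 0.4, 1.9]
gripper_width: 56.1
gripper_force: 40.0
```

```bash
python3 - <<'E'
from h import *
s=env.state();print(s)
E
```

```text
{'time_s': 8.1167, 'qpos': array([-2.67792313e+01,  3.58689566e+01,  8.67381931e+01, -7.85612060e-03,
        5.73639878e+01,  4.86291328e+01]), 'qvel': array([ 0.07987977,  0.05313478, -0.07479609, -0.09161911,  0.03280235,
       -0.02828346]), 'effort': array([ 9.60091548e-02, -5.28599775e+01, -1.98435098e+01,  1.10270306e-01,
       -9.52559221e-02,  9.21968574e-03]), 'ee_pos': array([ 616.35733018, -298.22597248,   38.26927453]), 'ee_rot': array([ 1.79975958e+02, -1.72856867e-02,  1.45958747e+01]), 'force': array([-1.3063128 ,  0.37658744,  1.86521863]), 'torque': array([-0.00854508,  0.01222828,  0.0515214 ]), 'gripper_force': 40.00021040439606, 'gripper_width': 56.058730082952046}
```

>>> move_arm:
  plan:
    - {"tx": 0,"ty": 0,"tz": -0.5,"wx": 0,"wy": 0,"wz": 0}
    - {"tx": 0,"ty": 0,"tz": -1.5,"wx": 0,"wy": 0,"wz": 0}
    - {"tx": 0,"ty": 0,"tz": -2.5,"wx": 0,"wy": 0,"wz": 0}
    - {"tx": 0,"ty": 0,"tz": -3,"wx": 0,"wy": 0,"wz": 0}
    - {"tx": 0,"ty": 0,"tz": -3,"wx": 0,"wy": 0,"wz": 0}
    - {"tx": 0,"ty": 0,"tz": -3,"wx": 0,"wy": 0,"wz": 0}
    - {"tx": 0,"ty": 0,"tz": 0,"wx": 0,"wy": 0,"wz": -0.06}
    - {"tx": 0,"ty": 0,"tz": 0,"wx": 0,"wy": 0,"wz": -0.12}
    - {"tx": 0,"ty": 0,"tz": 0,"wx": 0,"wy": 0,"wz": -0.12}
    - {"tx": 0,"ty": 0,"tz": 0,"wx": 0,"wy": 0,"wz": -0.12}
    - {"tx": 0,"ty": 0,"tz": 0,"wx": 0,"wy": 0,"wz": -0.12}
    - {"tx": 0,"ty": 0,"tz": 0,"wx": 0,"wy": 0,"wz": -0.12}

```text
time_s: 9.12
ee_pos: [615.9, -297.9, 172.6]
ee_rot: [-179.9, 0.0, 52.8]
force: [0.3, 0.4, -1.7]
gripper_width: 55.7
gripper_force: 40.0
```

>>> move_arm:
  plan:
    - {"tx": 0,"ty": 0,"tz": 0,"wx": 0,"wy": 0,"wz": -0.12}
    - {"tx": 0,"ty": 0,"tz": 0,"wx": 0,"wy": 0,"wz": -0.12}
    - {"tx": 0,"ty": 0,"tz": 0,"wx": 0,"wy": 0,"wz": -0.12}
    - {"tx": 0,"ty": 0,"tz": 0,"wx": 0,"wy": 0,"wz": -0.1}
    - {"tx": 0,"ty": 0,"tz": 0,"wx": 0,"wy": 0,"wz": -0.06}
    - {"tx": 0,"ty": 0,"tz": 0,"wx": 0,"wy": 0,"wz": 0}
    - {"tx": 0,"ty": 0,"tz": 0,"wx": 0,"wy": 0,"wz": 0}

```text
time_s: 9.7
ee_pos: [616.0, -297.9, 172.7]
ee_rot: [-180.0, -0.0, 82.1]
force: [0.2, 0.2, -1.6]
gripper_width: 55.8
gripper_force: 40.0
```

```bash
python3 - <<'E'
from h import *
s=env.state();print(s['time_s'],s['ee_pos'],s['ee_rot'],s['gripper_width'],s['qpos']);t=c2w(44,28);print(t);need(*t,165,82.4)
E
```

```text
9.7 [ 616.04579232 -297.94871421  172.70645928] [-1.79962017e+02 -1.24067757e-02  8.21095033e+01] 55.785210254634315 [-2.67732320e+01  2.96831496e+01  7.73250601e+01 -5.78712287e-04
  7.30317446e+01 -1.88825703e+01]
[583.80024904 171.4413958 ]
shift cm [46.05 -9.64  0.79] in final axes [46.1  -9.4   0.77] turn [-0.001 -0.    -0.005]
```

>>> move_arm:
  plan:
    - {"tx": 1.5,"ty": -0.5,"tz": 0,"wx": 0,"wy": 0,"wz": -0.005}
    - {"tx": 3,"ty": -0.8,"tz": 0,"wx": 0,"wy": 0,"wz": 0}
    - {"tx": 3.5,"ty": -0.8,"tz": 0,"wx": 0,"wy": 0,"wz": 0}
    - {"tx": 3.5,"ty": -0.8,"tz": 0,"wx": 0,"wy": 0,"wz": 0}
    - {"tx": 3.5,"ty": -0.8,"tz": 0,"wx": 0,"wy": 0,"wz": 0}
    - {"tx": 3.5,"ty": -0.8,"tz": 0,"wx": 0,"wy": 0,"wz": 0}
    - {"tx": 3.5,"ty": -0.8,"tz": 0,"wx": 0,"wy": 0,"wz": 0}
    - {"tx": 3.5,"ty": -0.8,"tz": 0,"wx": 0,"wy": 0,"wz": 0}
    - {"tx": 3.5,"ty": -0.8,"tz": 0,"wx": 0,"wy": 0,"wz": 0}
    - {"tx": 3.5,"ty": -0.8,"tz": 0,"wx": 0,"wy": 0,"wz": 0}
    - {"tx": 3.5,"ty": -0.8,"tz": 0,"wx": 0,"wy": 0,"wz": 0}
    - {"tx": 3.5,"ty": -0.7,"tz": 0,"wx": 0,"wy": 0,"wz": 0}

```text
time_s: 10.7
ee_pos: [576.1, 107.2, 173.1]
ee_rot: [180.0, 0.0, 82.4]
force: [0.3, -0.6, -0.9]
gripper_width: 55.9
gripper_force: 40.0
```

>>> move_arm:
  plan:
    - {"tx": 3,"ty": 0,"tz": 0,"wx": 0,"wy": 0,"wz": 0}
    - {"tx": 2,"ty": 0,"tz": 0,"wx": 0,"wy": 0,"wz": 0}
    - {"tx": 1,"ty": 0,"tz": 0,"wx": 0,"wy": 0,"wz": 0}
    - {"tx": 0,"ty": 0,"tz": 0,"wx": 0,"wy": 0,"wz": 0}
    - {"tx": 0,"ty": 0,"tz": 0,"wx": 0,"wy": 0,"wz": 0}

```text
time_s: 11.12
ee_pos: [584.4, 164.5, 172.7]
ee_rot: [-180.0, 0.1, 82.5]
force: [0.3, -0.4, -1.3]
gripper_width: 55.9
gripper_force: 40.0
```

```bash
python3 - <<'E'
from h import *
import pickle
s=env.state();print(s['time_s'],s['ee_pos'],s['ee_rot'],s['gripper_width'],w2c(s['ee_pos']));t=c2w(44,28);need(*t,112,82.4)
f=grab_frame("top");c=f["color"][110:215,130:330,::-1];pickle.dump(f,open("top2.pkl","wb"))
cv2.imwrite("pics/c2.png",cv2.resize(c,(800,420),interpolation=cv2.INTER_CUBIC))
E
```

```text
11.1167 [584.35042537 164.47266895 172.74603664] [-1.79976898e+02  7.33433488e-02  8.24998451e+01] 55.90854683228572 [45.46700198 21.16525399]
shift cm [ 0.69 -0.14  6.07] in final axes [ 0.68 -0.15  6.07] turn [-0.     0.001  0.002]
```

View pics/c2.png

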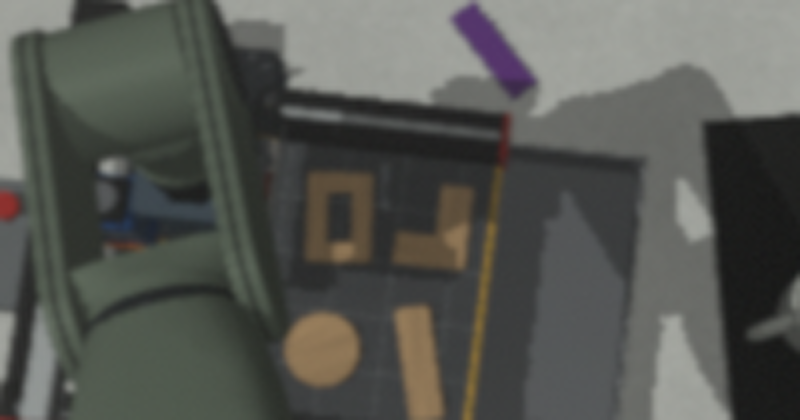

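Arm hangs over the gantry; frame (340,218), corner (440,228), disc (322,348), strip (418,360) are untouched. Lowering the scraper behind the right-hand pair.

>>> move_arm:
  plan:
    - {"tx": 0.7,"ty": 0,"tz": 1,"wx": 0,"wy": 0,"wz": 0}
    - {"tx": 0,"ty": 0.1,"tz": 2,"wx": 0,"wy": 0,"wz": 0}
    - {"tx": 0,"ty": 0,"tz": 1.5,"wx": 0,"wy": 0,"wz": 0}
    - {"tx": 0,"ty": 0,"tz": 1,"wx": 0,"wy": 0,"wz": 0}
    - {"tx": 0,"ty": 0,"tz": 0.5,"wx": 0,"wy": 0,"wz": 0}
    - {"tx": 0,"ty": 0,"tz": 0,"wx": 0,"wy": 0,"wz": 0}
    - {"tx": 0,"ty": 0,"tz": 0,"wx": 0,"wy": 0,"wz": 0}

```text
time_s: 11.75
ee_pos: [586.9, 171.6, 113.2]
ee_rot: [180.0, -0.0, 82.5]
force: [1.0, 0.5, -0.9]
gripper_width: 55.8
gripper_force: 40.0
```

```bash
python3 - <<'E'
from h import *
s=env.state();print(s['time_s'],s['ee_pos'],s['ee_rot'],s['force'],w2c(s['ee_pos']));t=c2w(44,-195);need(*t,111,82.4)
E
```

```text
11.75 [586.85691631 171.61479091 113.19855855] [ 1.79966037e+02 -1.18305085e-02  8.24535935e+01] [ 0.96640565  0.53834822 -0.88364529] [47.00688348 28.57613571]
shift cm [-22.36  -0.32   0.22] in final axes [-22.36  -0.3    0.22] turn [ 0.001 -0.     0.001]
```

>>> move_arm:
  plan:
    - {"tx": 0,"ty": -0.3,"tz": 0,"wx": 0,"wy": 0,"wz": 0}
    - {"tx": 0,"ty": 0,"tz": 0.15,"wx": 0,"wy": 0,"wz": 0}
    - {"tx": -0.5,"ty": 0,"tz": 0,"wx": 0,"wy": 0,"wz": 0}
    - {"tx": -1,"ty": 0,"tz": 0,"wx": 0,"wy": 0,"wz": 0}
    - {"tx": -1.2,"ty": 0,"tz": 0,"wx": 0,"wy": 0,"wz": 0}
    - {"tx": -1.2,"ty": 0,"tz": 0,"wx": 0,"wy": 0,"wz": 0}
    - {"tx": -1.2,"ty": 0,"tz": 0,"wx": 0,"wy": 0,"wz": 0}
    - {"tx": -1.2,"ty": 0,"tz": 0,"wx": 0,"wy": 0,"wz": 0}
    - {"tx": -1.2,"ty": 0,"tz": 0,"wx": 0,"wy": 0,"wz": 0}
    - {"tx": -1.2,"ty": 0,"tz": 0,"wx": 0,"wy": 0,"wz": 0}

```text
time_s: 12.58
ee_pos: [571.9, 84.5, 111.5]
ee_rot: [180.0, 0.0, 82.5]
force: [-1.0, -0.9, -1.4]
gripper_width: 55.8
gripper_force: 40.0
```

```bash
python3 - <<'E'
from h import *
s=env.state();print(s['time_s'],s['ee_pos'],s['ee_rot'],s['force'],w2c(s['ee_pos']));t=c2w(44,-195);need(*t,111,82.4)
E
```

```text
12.5833 [571.93609345  84.4732407  111.5204208 ] [1.79990889e+02 3.85363161e-03 8.24640981e+01] [-0.97682591 -0.898509   -1.40509622] [ 43.74215887 -59.77329723]
shift cm [-1.352e+01  1.000e-02  5.000e-02] in final axes [-13.52   0.03   0.05] turn [0.    0.    0.001]
```

>>> move_arm:
  plan:
    - {"tx": -1.3,"ty": 0,"tz": 0,"wx": 0,"wy": 0,"wz": 0}
    - {"tx": -1.3,"ty": 0,"tz": 0,"wx": 0,"wy": 0,"wz": 0}
    - {"tx": -1.3,"ty": 0,"tz": 0,"wx": 0,"wy": 0,"wz": 0}
    - {"tx": -1.3,"ty": 0,"tz": 0,"wx": 0,"wy": 0,"wz": 0}
    - {"tx": -1.3,"ty": 0,"tz": 0,"wx": 0,"wy": 0,"wz": 0}
    - {"tx": -1.3,"ty": 0,"tz": 0,"wx": 0,"wy": 0,"wz": 0}
    - {"tx": -1.3,"ty": 0,"tz": 0,"wx": 0,"wy": 0,"wz": 0}
    - {"tx": -1.3,"ty": 0,"tz": 0,"wx": 0,"wy": 0,"wz": 0}
    - {"tx": -1.3,"ty": 0,"tz": 0,"wx": 0,"wy": 0,"wz": 0}
    - {"tx": -1,"ty": 0,"tz": 0,"wx": 0,"wy": 0,"wz": 0}
    - {"tx": 0,"ty": 0,"tz": 0,"wx": 0,"wy": 0,"wz": 0}
    - {"tx": 0,"ty": 0,"tz": 0,"wx": 0,"wy": 0,"wz": 0}

```text
time_s: 13.58
ee_pos: [555.5, -40.4, 111.5]
ee_rot: [180.0, -0.0, 82.4]
force: [-0.3, 0.9, -1.3]
gripper_width: 56.0
gripper_force: 40.0
```

```bash
python3 - <<'E'
from h import *
import pickle
s=env.state();print(s['time_s'],s['ee_pos'],s['ee_rot'],s['force'],w2c(s['ee_pos']));t=c2w(-44,28);need(*t,111,82.4)
f=grab_frame("top");g=grab_frame("side")
c=cv2.resize(f["color"][110:230,130:330,::-1],(500,300),interpolation=cv2.INTER_CUBIC);d=cv2.resize(g["color"][150:280,100:290,::-1],(438,300),interpolation=cv2.INTER_CUBIC)
cv2.imwrite("pics/c3.png",np.vstack([c,np.pad(d,((0,0),(0,62),(0,0)))]))
E
```

```text
13.5833 [555.54264246 -40.41178546 111.4600948 ] [ 1.79993982e+02 -1.91652695e-02  8.24170015e+01] [-0.28058345  0.91043993 -1.31970865] [  44.00955825 -185.72941456]
shift cm [21.38 -8.79  0.05] in final axes [21.37 -8.8   0.05] turn [ 0. -0.  0.]
```

View pics/c3.png

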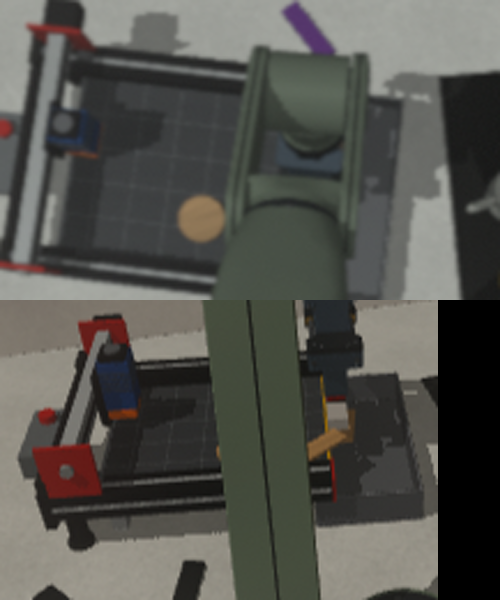

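Gantry is at the rear, the right lane is clear, the disc is untouched and the strip is half over the edge. Finishing this stroke, then going to the left lane.

>>> move_arm:
  plan:
    - {"tx": -1.2,"ty": 0,"tz": 0,"wx": 0,"wy": 0,"wz": 0}
    - {"tx": -1,"ty": 0,"tz": 0,"wx": 0,"wy": 0,"wz": 0}
    - {"tx": 0,"ty": 0,"tz": -1.5,"wx": 0,"wy": 0,"wz": 0}
    - {"tx": 0,"ty": 0,"tz": -2,"wx": 0,"wy": 0,"wz": 0}
    - {"tx": 0,"ty": 0,"tz": -2,"wx": 0,"wy": 0,"wz": 0}
    - {"tx": 1.5,"ty": -0.8,"tz": 0,"wx": 0,"wy": 0,"wz": 0}
    - {"tx": 3,"ty": -1,"tz": 0,"wx": 0,"wy": 0,"wz": 0}
    - {"tx": 3,"ty": -1,"tz": 0,"wx": 0,"wy": 0,"wz": 0}
    - {"tx": 3,"ty": -1,"tz": 0,"wx": 0,"wy": 0,"wz": 0}
    - {"tx": 3,"ty": -1,"tz": 0,"wx": 0,"wy": 0,"wz": 0}
    - {"tx": 3,"ty": -1,"tz": 0,"wx": 0,"wy": 0,"wz": 0}
    - {"tx": 3,"ty": -1,"tz": 0,"wx": 0,"wy": 0,"wz": 0}

```text
time_s: 14.68
ee_pos: [510.3, 141.2, 166.5]
ee_rot: [180.0, 0.0, 82.5]
force: [0.8, 0.5, -1.9]
gripper_width: 56.3
gripper_force: 40.0
```

>>> move_arm:
  plan:
    - {"tx": 2.5,"ty": -1,"tz": 0,"wx": 0,"wy": 0,"wz": 0}
    - {"tx": 1.5,"ty": -0.8,"tz": 0,"wx": 0,"wy": 0,"wz": 0}
    - {"tx": 0,"ty": 0,"tz": 0,"wx": 0,"wy": 0,"wz": 0}
    - {"tx": 0,"ty": 0,"tz": 0,"wx": 0,"wy": 0,"wz": 0}
    - {"tx": 0,"ty": 0,"tz": 0,"wx": 0,"wy": 0,"wz": 0}

```text
time_s: 15.1
ee_pos: [498.4, 181.5, 166.4]
ee_rot: [180.0, 0.0, 82.5]
force: [-0.1, -0.6, -2.9]
gripper_width: 55.7
gripper_force: 40.0
```

```bash
python3 - <<'E'
from h import *
s=env.state();print(s['time_s'],s['ee_pos'],s['ee_rot'],s['force'],w2c(s['ee_pos']));t=c2w(-44,28);need(*t,111.5,82.4)
f=grab_frame("top");g=grab_frame("side")
c=cv2.resize(f["color"][110:230,130:330,::-1],(500,300),interpolation=cv2.INTER_CUBIC);d=cv2.resize(g["color"][150:280,100:290,::-1],(438,300),interpolation=cv2.INTER_CUBIC)
cv2.imwrite("pics/c4.png",np.vstack([c,np.pad(d,((0,0),(0,62),(0,0)))]))
E
```

```text
15.1 [498.37209855 181.5263953  166.40930708] [1.79981291e+02 4.60310903e-02 8.24873059e+01] [-0.12535208 -0.63592114 -2.94275725] [-42.01151597  26.69798942]
shift cm [ 0.13 -0.2   5.49] in final axes [ 0.13 -0.2   5.49] turn [0.    0.001 0.002]
```

View pics/c4.png

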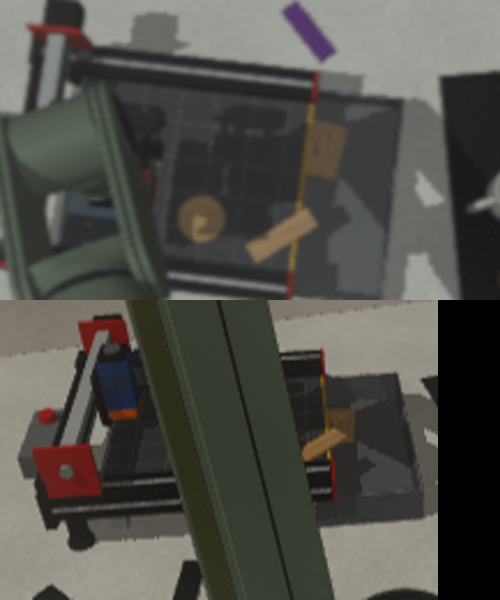

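Frame and corner are in the tray; the disc (200,218) and diagonal strip (282,235) remain in the left lane.

>>> move_arm:
  plan:
    - {"tx": 0.1,"ty": -0.1,"tz": 2,"wx": 0,"wy": 0,"wz": 0}
    - {"tx": 0,"ty": 0,"tz": 2,"wx": 0,"wy": 0,"wz": 0}
    - {"tx": 0,"ty": 0,"tz": 1,"wx": 0,"wy": 0,"wz": 0}
    - {"tx": 0,"ty": 0,"tz": 0.5,"wx": 0,"wy": 0,"wz": 0}
    - {"tx": 0,"ty": 0,"tz": 0,"wx": 0,"wy": 0,"wz": 0}
    - {"tx": 0,"ty": 0,"tz": 0,"wx": 0,"wy": 0,"wz": 0}

```text
time_s: 15.7
ee_pos: [497.9, 183.4, 111.9]
ee_rot: [179.9, -0.0, 82.5]
force: [0.4, 0.2, -0.9]
gripper_width: 55.8
gripper_force: 40.0
```

```bash
python3 - <<'E'
from h import *
s=env.state();print(s['time_s'],s['ee_pos'],s['ee_rot'],s['force'],w2c(s['ee_pos']));t=c2w(-43,-205);need(*t,111.5,82.4)
E
```

```text
15.7 [497.93430091 183.351235   111.8551584 ] [ 1.79939628e+02 -2.11543189e-02  8.24549245e+01] [ 0.40719852  0.21053877 -0.93240546] [-42.68681451  28.44889735]
shift cm [-23.34  -0.05   0.03] in final axes [-23.34  -0.03   0.04] turn [ 0.001 -0.     0.001]
```

>>> move_arm:
  plan:
    - {"tx": -0.6,"ty": 0,"tz": 0,"wx": 0,"wy": 0,"wz": 0}
    - {"tx": -1.2,"ty": 0,"tz": 0,"wx": 0,"wy": 0,"wz": 0}
    - {"tx": -1.3,"ty": 0,"tz": 0,"wx": 0,"wy": 0,"wz": 0}
    - {"tx": -1.3,"ty": 0,"tz": 0,"wx": 0,"wy": 0,"wz": 0}
    - {"tx": -1.3,"ty": 0,"tz": 0,"wx": 0,"wy": 0,"wz": 0}
    - {"tx": -1.3,"ty": 0,"tz": 0,"wx": 0,"wy": 0,"wz": 0}
    - {"tx": -1.3,"ty": 0,"tz": 0,"wx": 0,"wy": 0,"wz": 0}
    - {"tx": -1.3,"ty": 0,"tz": 0,"wx": 0,"wy": 0,"wz": 0}
    - {"tx": -1.3,"ty": 0,"tz": 0,"wx": 0,"wy": 0,"wz": 0}

```text
time_s: 16.45
ee_pos: [482.8, 74.0, 111.5]
ee_rot: [180.0, 0.0, 82.5]
force: [0.9, -0.3, -2.4]
gripper_width: 55.9
gripper_force: 40.0
```

>>> move_arm:
  plan:
    - {"tx": -1.3,"ty": 0,"tz": 0,"wx": 0,"wy": 0,"wz": 0}
    - {"tx": -1.3,"ty": 0,"tz": 0,"wx": 0,"wy": 0,"wz": 0}
    - {"tx": -1.3,"ty": 0,"tz": 0,"wx": 0,"wy": 0,"wz": 0}
    - {"tx": -1.3,"ty": 0,"tz": 0,"wx": 0,"wy": 0,"wz": 0}
    - {"tx": -1.3,"ty": 0,"tz": 0,"wx": 0,"wy": 0,"wz": 0}
    - {"tx": -1.3,"ty": 0,"tz": 0,"wx": 0,"wy": 0,"wz": 0}
    - {"tx": -1.3,"ty": 0,"tz": 0,"wx": 0,"wy": 0,"wz": 0}
    - {"tx": -1.3,"ty": 0,"tz": 0,"wx": 0,"wy": 0,"wz": 0}
    - {"tx": -1.3,"ty": 0,"tz": 0,"wx": 0,"wy": 0,"wz": 0}
    - {"tx": -0.7,"ty": 0,"tz": 0,"wx": 0,"wy": 0,"wz": 0}
    - {"tx": 0,"ty": 0,"tz": 0,"wx": 0,"wy": 0,"wz": 0}
    - {"tx": 0,"ty": 0,"tz": 0,"wx": 0,"wy": 0,"wz": 0}

```text
time_s: 17.45
ee_pos: [466.7, -47.8, 111.5]
ee_rot: [180.0, -0.0, 82.4]
force: [-0.0, 0.1, -1.9]
gripper_width: 55.7
gripper_force: 40.0
```

>>> move_arm:
  plan:
    - {"tx": 0,"ty": 0,"tz": -2,"wx": 0,"wy": 0,"wz": 0}
    - {"tx": 0,"ty": 0,"tz": -3,"wx": 0,"wy": 0,"wz": 0}
    - {"tx": 0,"ty": 0,"tz": -2,"wx": 0,"wy": 0,"wz": 0}
    - {"tx": 0,"ty": 0,"tz": 0,"wx": 0,"wy": 0,"wz": 0}

```text
time_s: 17.78
ee_pos: [469.8, -47.1, 185.4]
ee_rot: [179.5, -0.0, 82.5]
force: [0.9, 0.6, -1.7]
gripper_width: 55.8
gripper_force: 40.0
```

```bash
python3 - <<'E'
from h import *
s=env.state();print(s['time_s'],s['ee_pos'],s['ee_rot'],s['force'],w2c(s['ee_pos']));need(615,-296,175,14.8)
E
```

```text
17.7833 [469.75833934 -47.1156913  185.44812355] [ 1.79471444e+02 -2.22386452e-02  8.25372202e+01] [ 0.88077933  0.60305696 -1.68982959] [ -40.13454173 -203.71995248]
shift cm [-22.79  17.62   1.2 ] in final axes [ 7.68 27.77  1.04] turn [ 0.008 -0.006  1.182]
```

>>> move_arm:
  plan:
    - {"tx": -1.2,"ty": 1,"tz": 0,"wx": 0,"wy": 0,"wz": 0}
    - {"tx": -2.7,"ty": 2.1,"tz": 0,"wx": 0,"wy": 0,"wz": 0}
    - {"tx": -2.7,"ty": 2.1,"tz": 0,"wx": 0,"wy": 0,"wz": 0}
    - {"tx": -2.7,"ty": 2.1,"tz": 0,"wx": 0,"wy": 0,"wz": 0}
    - {"tx": -2.7,"ty": 2.1,"tz": 0,"wx": 0,"wy": 0,"wz": 0}
    - {"tx": -2.7,"ty": 2.1,"tz": 0,"wx": 0,"wy": 0,"wz": 0}
    - {"tx": -2.7,"ty": 2.1,"tz": 0,"wx": 0,"wy": 0,"wz": 0}
    - {"tx": -2.7,"ty": 2.1,"tz": 0,"wx": 0,"wy": 0,"wz": 0}
    - {"tx": -1.7,"ty": 1.2,"tz": 0,"wx": 0,"wy": 0,"wz": 0}
    - {"tx": -1,"ty": 0.7,"tz": 0,"wx": 0,"wy": 0,"wz": 0}
    - {"tx": 0,"ty": 0,"tz": 0,"wx": 0,"wy": 0,"wz": 0.06}
    - {"tx": 0,"ty": 0,"tz": 0,"wx": 0,"wy": 0,"wz": 0.12}

```text
time_s: 18.78
ee_pos: [611.4, -296.5, 178.7]
ee_rot: [-179.8, -0.0, 71.9]
force: [0.4, -0.1, -1.7]
gripper_width: 55.6
gripper_force: 40.0
```

>>> move_arm:
  plan:
    - {"tx": 0,"ty": 0,"tz": 0,"wx": 0,"wy": 0,"wz": 0.12}
    - {"tx": 0,"ty": 0,"tz": 0,"wx": 0,"wy": 0,"wz": 0.12}
    - {"tx": 0,"ty": 0,"tz": 0,"wx": 0,"wy": 0,"wz": 0.12}
    - {"tx": 0,"ty": 0,"tz": 0,"wx": 0,"wy": 0,"wz": 0.12}
    - {"tx": 0,"ty": 0,"tz": 0,"wx": 0,"wy": 0,"wz": 0.12}
    - {"tx": 0,"ty": 0,"tz": 0,"wx": 0,"wy": 0,"wz": 0.12}
    - {"tx": 0,"ty": 0,"tz": 0,"wx": 0,"wy": 0,"wz": 0.12}
    - {"tx": 0,"ty": 0,"tz": 0,"wx": 0,"wy": 0,"wz": 0.1}
    - {"tx": 0,"ty": 0,"tz": 0,"wx": 0,"wy": 0,"wz": 0.06}
    - {"tx": 0,"ty": 0,"tz": 0,"wx": 0,"wy": 0,"wz": 0}
    - {"tx": 0,"ty": 0,"tz": 0,"wx": 0,"wy": 0,"wz": 0}

```text
time_s: 19.7
ee_pos: [611.3, -295.7, 179.9]
ee_rot: [-179.9, 0.1, 15.0]
force: [-0.3, 0.1, -1.7]
gripper_width: 55.9
gripper_force: 40.0
```

```bash
python3 - <<'E'
from h import *
s=env.state();print(s['time_s'],s['ee_pos'],s['ee_rot'],s['force'],w2c(s['ee_pos']));need(616.4,-298,39,14.6)
f=grab_frame("top");g=grab_frame("side")
c=cv2.resize(f["color"][110:240,130:400,::-1],(623,300),interpolation=cv2.INTER_CUBIC);d=cv2.resize(g["color"][150:280,100:370,::-1],(623,300),interpolation=cv2.INTER_CUBIC)
cv2.imwrite("pics/c5.png",np.vstack([c,d]))
E
```

```text
19.7 [ 611.27853437 -295.70518406  179.88798477] [-1.79909899e+02  9.14905997e-02  1.50165529e+01] [-0.26611646  0.05660081 -1.65396618] [ 133.02002381 -431.4087707 ]
shift cm [ 0.46  0.38 14.09] in final axes [ 0.44  0.35 14.09] turn [-0.002  0.002  0.007]
```

View pics/c5.png

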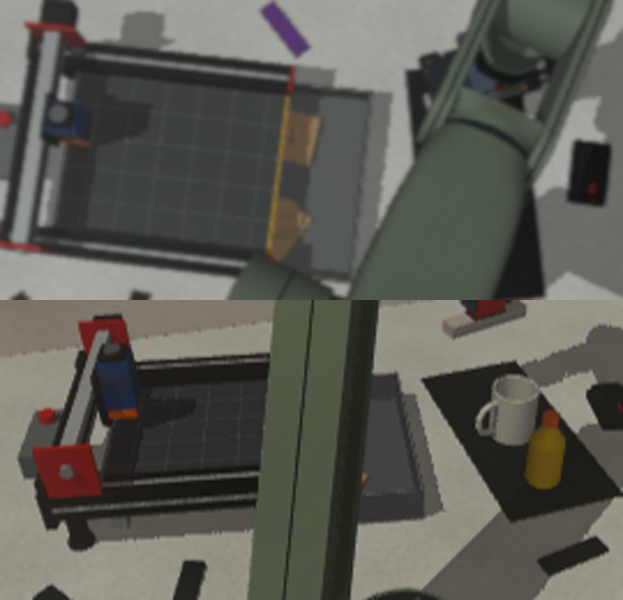

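Bed is clear and the pieces lie at the tray's rear, around (300,140) and (290,228). Mug, glue and mouse are unmoved. Putting the scraper back.

>>> move_arm:
  plan:
    - {"tx": 0.4,"ty": 0.2,"tz": 2,"wx": 0,"wy": 0,"wz": 0.007}
    - {"tx": 0,"ty": 0,"tz": 3,"wx": 0,"wy": 0,"wz": 0}
    - {"tx": 0,"ty": 0,"tz": 3,"wx": 0,"wy": 0,"wz": 0}
    - {"tx": 0,"ty": 0,"tz": 2.5,"wx": 0,"wy": 0,"wz": 0}
    - {"tx": 0,"ty": 0,"tz": 1.5,"wx": 0,"wy": 0,"wz": 0}
    - {"tx": 0,"ty": 0,"tz": 0.8,"wx": 0,"wy": 0,"wz": 0}
    - {"tx": 0,"ty": 0,"tz": 0.5,"wx": 0,"wy": 0,"wz": 0}
    - {"tx": 0,"ty": 0,"tz": 0,"wx": 0,"wy": 0,"wz": 0}
    - {"tx": 0,"ty": 0,"tz": 0,"wx": 0,"wy": 0,"wz": 0}

```text
time_s: 20.55
ee_pos: [616.6, -297.7, 49.5]
ee_rot: [179.9, -0.1, 14.5]
force: [0.9, 0.0, -1.2]
gripper_width: 56.0
gripper_force: 40.0
```

```bash
python3 - <<'E'
from h import *
s=env.state();print(s['time_s'],s['ee_pos'],s['ee_rot'],s['force']);need(616.4,-298,38.5,14.6)
E
```

```text
20.55 [ 616.61976824 -297.69043082   49.46686448] [ 1.79923940e+02 -8.27407303e-02  1.44995152e+01] [ 0.89966753  0.01932164 -1.22111224]
shift cm [-0.03  0.02  1.1 ] in final axes [-0.03  0.02  1.1 ] turn [ 0.001 -0.001 -0.002]
```

>>> move_arm:
  plan:
    - {"tx": 0,"ty": 0,"tz": 0.5,"wx": 0,"wy": 0,"wz": 0}
    - {"tx": 0,"ty": 0,"tz": 0.4,"wx": 0,"wy": 0,"wz": 0}
    - {"tx": 0,"ty": 0,"tz": 0.2,"wx": 0,"wy": 0,"wz": 0}
    - {"tx": 0,"ty": 0,"tz": 0,"wx": 0,"wy": 0,"wz": 0}
    - {"tx": 0,"ty": 0,"tz": 0,"wx": 0,"wy": 0,"wz": 0}

```text
time_s: 20.97
ee_pos: [616.2, -297.5, 38.3]
ee_rot: [180.0, -0.0, 14.5]
force: [0.2, 0.4, 2.3]
gripper_width: 55.8
gripper_force: 40.0
```

>>> move_arm:
  plan:
    - {"tx": 0,"ty": 0,"tz": 0,"wx": 0,"wy": 0,"wz": 0}
    - {"tx": 0,"ty": 0,"tz": 0,"wx": 0,"wy": 0,"wz": 0}
    - {"tx": 0,"ty": 0,"tz": 0,"wx": 0,"wy": 0,"wz": 0}
    - {"tx": 0,"ty": 0,"tz": 0,"wx": 0,"wy": 0,"wz": 0}
    - {"tx": 0,"ty": 0,"tz": 0,"wx": 0,"wy": 0,"wz": 0}
    - {"tx": 0,"ty": 0,"tz": 0,"wx": 0,"wy": 0,"wz": 0}
  gripper: 9

```text
time_s: 21.47
ee_pos: [615.9, -297.3, 37.4]
ee_rot: [180.0, 0.0, 14.5]
force: [-0.1, 0.0, 0.1]
gripper_width: 89.9
gripper_force: 0.0
```

>>> move_arm:
  plan:
    - {"tx": 0,"ty": 0,"tz": -1,"wx": 0,"wy": 0,"wz": 0}
    - {"tx": 0,"ty": 0,"tz": -2,"wx": 0,"wy": 0,"wz": 0}
    - {"tx": 0,"ty": 0,"tz": -3,"wx": 0,"wy": 0,"wz": 0}
    - {"tx": 0,"ty": 0,"tz": -3,"wx": 0,"wy": 0,"wz": 0}
    - {"tx": 0,"ty": 0,"tz": -3,"wx": 0,"wy": 0,"wz": 0}
    - {"tx": 0,"ty": 0,"tz": -3,"wx": 0,"wy": 0,"wz": 0}
    - {"tx": 0,"ty": -3,"tz": -3,"wx": 0,"wy": 0,"wz": 0}
    - {"tx": 0,"ty": -3.5,"tz": 0,"wx": 0,"wy": 0,"wz": 0}
    - {"tx": 0,"ty": -3.5,"tz": 0,"wx": 0,"wy": 0,"wz": 0}
    - {"tx": 0,"ty": -3.5,"tz": 0,"wx": 0,"wy": 0,"wz": 0}
    - {"tx": 0,"ty": -3.5,"tz": 0,"wx": 0,"wy": 0,"wz": 0}
    - {"tx": 0,"ty": -3.5,"tz": 0,"wx": 0,"wy": 0,"wz": 0}

```text
time_s: 22.47
ee_pos: [564.1, -97.9, 217.9]
ee_rot: [180.0, -0.1, 14.5]
force: [-0.1, 0.8, 0.5]
gripper_width: 90.1
gripper_force: 0.0
```

>>> move_arm:
  plan:
    - {"tx": 0,"ty": -3.5,"tz": 0,"wx": 0,"wy": 0,"wz": 0}
    - {"tx": 0,"ty": -3.5,"tz": 0,"wx": 0,"wy": 0,"wz": 0}
    - {"tx": 0,"ty": -3.5,"tz": 0,"wx": 0,"wy": 0,"wz": 0}
    - {"tx": 0,"ty": -3.5,"tz": 0,"wx": 0,"wy": 0,"wz": 0}
    - {"tx": 0,"ty": -3.5,"tz": 0,"wx": 0,"wy": 0,"wz": 0}
    - {"tx": 0,"ty": -3.5,"tz": 0,"wx": 0,"wy": 0,"wz": 0}
    - {"tx": 0,"ty": -3.5,"tz": 0,"wx": 0,"wy": 0,"wz": 0}
    - {"tx": 0,"ty": -3.5,"tz": 0,"wx": 0,"wy": 0,"wz": 0}
    - {"tx": 0,"ty": -3.5,"tz": 0,"wx": 0,"wy": 0,"wz": 0}
    - {"tx": 0,"ty": -3.5,"tz": 0,"wx": 0,"wy": 0,"wz": 0}
    - {"tx": 0,"ty": -3.5,"tz": 0,"wx": 0,"wy": 0,"wz": 0}
    - {"tx": 0,"ty": 0,"tz": 0,"wx": 0,"wy": 0,"wz": 0}

```text
time_s: 23.47
ee_pos: [467.0, 278.7, 217.7]
ee_rot: [-179.8, -0.1, 14.8]
force: [0.3, 0.6, 0.1]
gripper_width: 90.3
gripper_force: 0.0
```

```bash
python3 - <<'E'
from h import *
s=env.state();print(s['time_s'],s['ee_pos'],s['force'])
f=grab_frame("top");g=grab_frame("side")
c=cv2.resize(f["color"][110:240,190:400,::-1],(485,300),interpolation=cv2.INTER_CUBIC);d=cv2.resize(g["color"][150:280,180:390,::-1],(485,300),interpolation=cv2.INTER_CUBIC)
cv2.imwrite("pics/c6.png",np.vstack([c,d]))
E
```

```text
23.4667 [466.99963474 278.68717816 217.716145  ] [0.27988353 0.56375951 0.14088754]
```

View pics/c6.png

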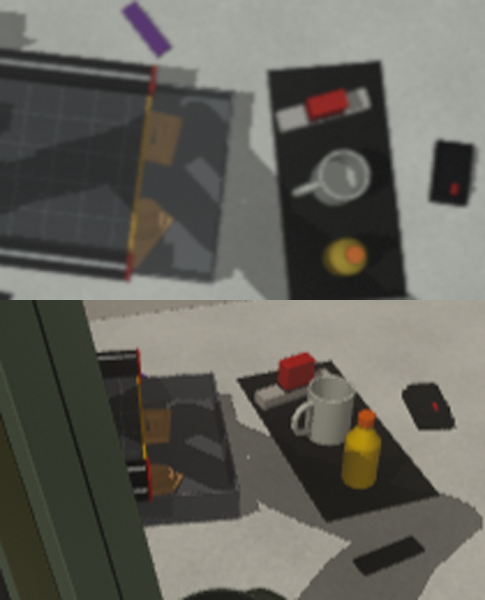

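Scraper stands upright on the mat, with the mug, glue and mouse in place. The pieces are in the tray at top (162,137) and (152,230), and side (157,425) and (167,478). I'll check their heights by triangulation.

```bash
python3 - <<'E'
from h import *
np.set_printoptions(precision=1,suppress=True)
f=grab_frame("top");g=grab_frame("side");k=485/210
for a,b in [((182,117),(171,408)),((173,164),(170,441)),((172,217),(183,478))]:
    p,e=tri(f,(190+a[0]/k,110+a[1]/k),g,(180+b[0]/k,150+(b[1]-300)/k)); print(p,e,w2c(p))
# tan blobs in the tray region (top view)
h=cv2.cvtColor(f["color"],cv2.COLOR_RGB2HSV); m=((h[...,0]>8)&(h[...,0]<24)&(h[...,1]>75)&(h[...,2]>50)).astype(np.uint8); m[:, :180]=0;m[:,320:]=0;m[:115]=0;m[240:]=0
n,l,st,ce=cv2.connectedComponentsWithStats(m)
for i in range(1,n):
    if st[i,4]>15: print(st[i],ce[i],[w2c(onz(f,*ce[i],z)) for z in(10,)])
E
```

```text
[607.9 -81.9  12.2] 3.076872347267441 [ 101.4 -219.9]
[536.7 -65.4   2.3] 0.3635772314074084 [  28.6 -213. ]
[454.5 -64.7  -4.1] 4.8131171920700035 [ -52.9 -223.2]
[245 151  23  75 675] [254.9 188.6] [array([  -3.4, -180.9])]
```

```bash
python3 - <<'E'
from h import *
for n,(x0,x1,y0,y1) in dict(top=(240,280,148,232),side=(236,270,190,240)).items():
    c=grab_frame(n)["color"][y0:y1,x0:x1].astype(int)
    for r in c: print("".join("%d"%min(9,p[0]//20) if p[0]-p[2]>18 else "." for p in r))
    print()
E
```

```text
..............3543......................
..............344.......................
..............343.......................
..............443.......................
.............4553.......................
.............455........................
.............454........................
.............554........................
.............554........................
.............554........................
............45544.......................
.............554444444..................
............34444444444444..............
............3444444444444444............
............34444444444444444...........
............34444444444444444...........
............3444444444444444............
............4444444444444444............
............4444444444444444............
............4444444444444444............
...........3444444444444444.............
...........34444.4444444444.............
...........34444.4444444444.............
...........34444.4444444444.............
...........444444444444444..............
...........444444444444444..............
...........444444444444444........
[... 3394 characters left out ...]

.......35.........................
.......363333333..................
.......36444444434................
.......264444443355...............
........6444333333623.............
........643333333563554...........
........6433333335643663..........
........543333333353464...........
........443333333333553...........
........34333333333464............
........3433333333354.............
........3433333443453.............
........343344444443..............
........24443433333...............
........243333.3..................
........24........................
........24........................
........23........................
..................................
..................................
```

```bash
python3 -c "
from workcell import env
print(env.job_done())"
```

```text
the job is handed in; nothing more can be done
None
```

I handed the job in at about 24 s: the gantry is at its rear stop, all four offcuts look to be in the tray, the scraper is upright on the mat, and the mug, glue and mouse look unmoved; the hand-in gave no verdict, and in the last images the offcuts overlap in pairs.

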